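# Free a finish sample slip and hold it up label end first

### The arm

A 6-joint arm with a two-finger parallel gripper is mounted at the origin on the work surface. World frame = base frame: x ahead of the robot, y to its left, z up, the work surface at z = 0. Lengths are in m, angles in rad, forces in N, time in s.
With the tool pointing down it reaches from about 0.275 to 0.725 m from the base axis. Payload 5.6 kg.
Tool frame: the origin (TCP) lies between the finger pads, 19 mm behind the fingertips; this is the grasp point; z points along the fingers, y is the line along which they close (so a half turn about z gives the same grasp; the last joint's range is limited). The gripper opens to 85 mm and grips with 20 to 120 N. Pads are 22 mm wide; open, the fingers measure 114 mm over their backs; the gripper's body (76 mm by 85 mm) begins 54 mm behind the grasp point. The pads swing forward as they close: fully open they stand 13 mm farther back than shut.
Start: joints at [1.569, 0.255, 0.108, 0, -1.424, -0.285], TCP at [0.156, 0.528, 0.25] pointing down, gripper open.
Joint ranges: [-2.95, 2.95], [-1.21, 1.97], [-1.09, 1.5], [-2.87, 1.71], [-2.94, -0.07], [-3.05, 3.05]. Speed limits (rad/s): [2.57, 2.57, 3.14, 3.14, 3.14, 3.14].

### API

Orientations are given as a unit quaternion [x, y, z, w].
In Python, from bench import env gives the robot as it stands. Calls block until the motion is done:
- env.reach(position, orientation): joint-space move of the TCP to a pose.
- env.move_straight(position, feed=0.15, attitude=None): straight line of the TCP; attitude=None keeps the orientation; feed is the mean speed in m/s.
- env.set_joints(angles): joint-space move.
- env.set_gripper(opening, grip_force=None): finger opening in m; grip_force is the grip in N (None keeps the last); returns when the fingers have stopped.
- env.hold(seconds).
- env.ik(position, orientation): joint angles nearest the present ones, or None.
- env.read_state(): the state.
- env.read_camera(name): name is "side" or "top"; returns a dict with "img" (384x512x3 uint8, blue, green, red), "range_z" (384x512 float32, m along the optical axis (not along the pixel's ray), 0 where there is no reading), "intrinsics" (3x3 intrinsics, pixels), "k1" (the pictures are not rectified: a ray, as slopes to the right and down, at radius r is drawn at 1 + k1 r^2 times it, then the intrinsics apply), "pose" (4x4, takes a point from camera to world coordinates). Camera axes: x right, y up, looking along -z (the intrinsics and any distortion apply to the point x, -y, -z); pixel columns grow to the right and rows downward; lengths in m; the calibration is good to about 2 mm. A picture is of the moment at which its call begins.
A pose or a line that the arm cannot do raises env.IKError and nothing moves.
- env.sign_off(): hands the job in; it is judged then, once.
The state is a dict: "time_s": time; "joint_positions": joint angles; "qvel": joint speeds; "tau": joint torques, N m; "tcp_pos": TCP position; "ee_rot": TCP orientation; "wrist_force": force on the tool from outside, world axes, zero at the start; "torque": the same for the moment, N m; "gripper_width": finger opening in m; "grasp_force": force on a finger pad.
Only numpy, scipy, OpenCV 4.12 (cv2) and the standard library are available. Lean on these libraries where they do the work, as an engineer would, in place of code of your own. Each camera call takes 0.05 s, during which the arm holds its last target. There are 200 camera calls.

### The job

The wooden finish sample slip lies on its drying stand between two upright dowels; pull out both dowels and stand them end-down in the drilled dowel holder, one fully down in each hole. Then find the slip's label end, the one with a small notch cut from a corner, grip the slip by its other, plain half, and hold it up for inspection well clear of the bench (20 cm or so), still face up but leaning so that the notched end points upward at about 35 degrees. Finish holding it still like that, do not let it go, and leave the other things on the bench where they are.

Things in the scene. Friction and masses are not known exactly. Their poses are not given: they have to be found in the camera images.
- stand: Dark wood drying stand, fixed, any yaw. Foot 50 mm (x) by 100 mm (y) by 24 mm high with two round dowel sockets 14 mm wide, 20 mm deep at y = +32 and -32 mm, x = 0; a middle rib 30 mm (x) by 34 mm (y) rises to 48 mm and carries the slip. Looks the same from both ends. Origin: centre of the underside.
- slip: Plain light wood plate 130 mm (x) by 46 mm (y) by 6 mm, 30 g, loose on the stand's rib (underside 48 mm above the bench), long side along the stand's x within 2 degrees, ends overhanging freely. A 15 mm square notch is cut from the corner at +x, -y; +x is the label end, label on top from x = 20 to 65 mm. One colour all over. Origin: centre of underside, z out of the label face (up at the start).
- slip_label (a point): Middle of the label field on the slip's top face, 40 mm from the slip's centre towards the notched end.
- dowel_a: Light wood round dowel, 12 mm thick, 120 mm long, 18 g, upright and loose in the stand's socket at y = +32 mm, 3 mm from the slip's edge; top 124 mm above the bench. Origin: centre of its foot, z to its top, yaw means nothing. The other stands 64 mm away along the stand's y, so fingers closing along the stand's x have room.
- dowel_b: The same kind of dowel in the stand's socket at y = -32 mm.
- holder: Dowel holder: a block of brown wood fixed to the bench, 60 mm (x) by 110 mm (y) by 45 mm high, with two upright round holes in its top. Origin: centre of the underside, z up.
- holder_hole0 (a point): Centre of the mouth of one hole, 45 mm above the bench, at y = +28 mm of the holder; hole 15 mm wide, 35 mm deep. Either dowel may go in either hole; fully down, its foot is 35 mm below the mouth and its top 130 mm above the bench.
- holder_hole1 (a point): The same for the other hole, at y = -28 mm of the holder.
- paint_bottle: Bystander: small black paint bottle, 42 mm wide, 105 mm tall; origin at the centre of its underside.
- paint_dish: Bystander: black paint dish, 90 mm wide, 35 mm high; origin at the centre of its underside.
- toy_truck: Bystander: wooden toy truck, 130 mm (x) by 76 mm (y) by 72 mm high; origin on the bench under its centre.
- sanding_block: Bystander: cork sanding block 75 by 45 by 26 mm; origin at the centre of its underside.

How it is judged:
By the outcome, as a careful person would: the job done as asked, in the order asked, and still so for the second after the job is handed in, while the arm keeps its last pose, push and grip.
It also fails if it takes over 72 s, if anything falls off the work surface, if the arm or the gripper's body presses on something with over 40 N, if the wrist force passes 120 N, or if a joint passes its speed limit or range.

## Working session

There is one attempt and no reset: what is moved stays moved. The work goes in short steps, each a Python script; the robot and the scene stay as the last script left them, time stands still between calls to the robot, and variables do not carry over. Pictures are saved under pics/ and viewed, at most 10 in all, crops included, and the job is handed in when it is done.

```bash
mkdir -p pics; ls
cat > h.py <<'E'
import numpy as np, cv2
from bench import env
def cam(n):
    c=env.read_camera(n); np.savez(''+n+'.npz',**{k:c[k] for k in c}); return c
def load(n): return dict(np.load(''+n+'.npz'))
def cloud(c):
    K=c['intrinsics'];k1=float(c['k1']);h,w=c['range_z'].shape
    u,v=np.meshgrid(np.arange(w),np.arange(h))
    p=cv2.undistortPoints(np.stack([u,v],-1).reshape(-1,1,2).astype(float),K,np.array([k1,0,0,0.])).reshape(h,w,2)
    z=c['range_z'];P=np.stack([p[...,0]*z,-p[...,1]*z,-z],-1)
    W=P@c['pose'][:3,:3].T+c['pose'][:3,3]
    W[z<=0]=np.nan
    return W
E
python3 - <<'E'
from h import *
for n in ('top','side'):
    c=cam(n); cv2.imwrite(f'pics/{n}0.png',cv2.resize(c['img'],(800,600),interpolation=cv2.INTER_CUBIC))
    print(n,c['pose'].round(3).tolist(),c['intrinsics'].tolist(),c['k1'])
E
```

```text
bench.py
pics
top [[0.02, 0.995, -0.096, 0.49], [-1.0, 0.019, -0.009, -0.016], [-0.007, 0.096, 0.995, 1.113], [0.0, 0.0, 0.0, 1.0]] [[457.55860471092615, 0.0, 255.60158411423083], [0.0, 457.55860471092615, 195.94861730437484], [0.0, 0.0, 1.0]] -0.03847896858432662
side [[-0.73, 0.507, -0.459, 0.189], [-0.683, -0.538, 0.493, 0.42], [0.003, 0.673, 0.739, 0.703], [0.0, 0.0, 0.0, 1.0]] [[429.90306489942157, 0.0, 256.5174607051745], [0.0, 429.90306489942157, 192.59383795623464], [0.0, 0.0, 1.0]] -0.00874776505819654
```

View pics/top0.png

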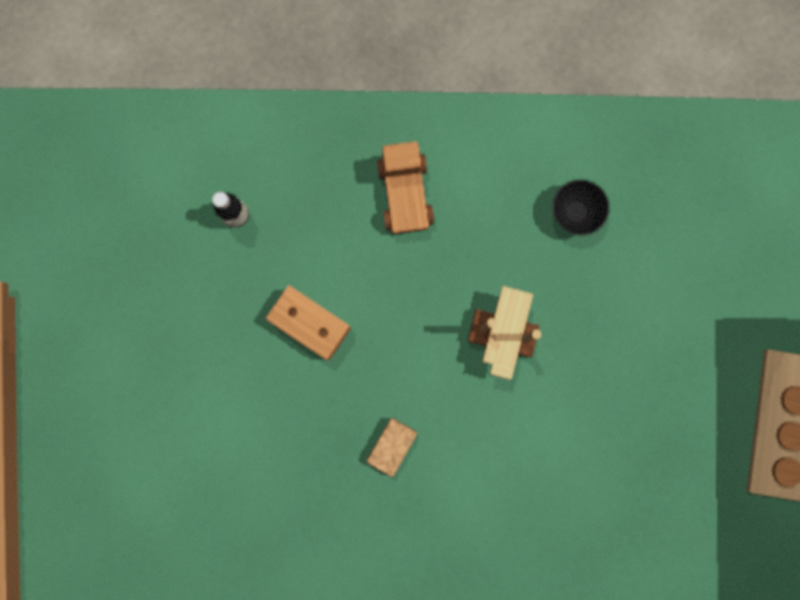

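View pics/side0.png

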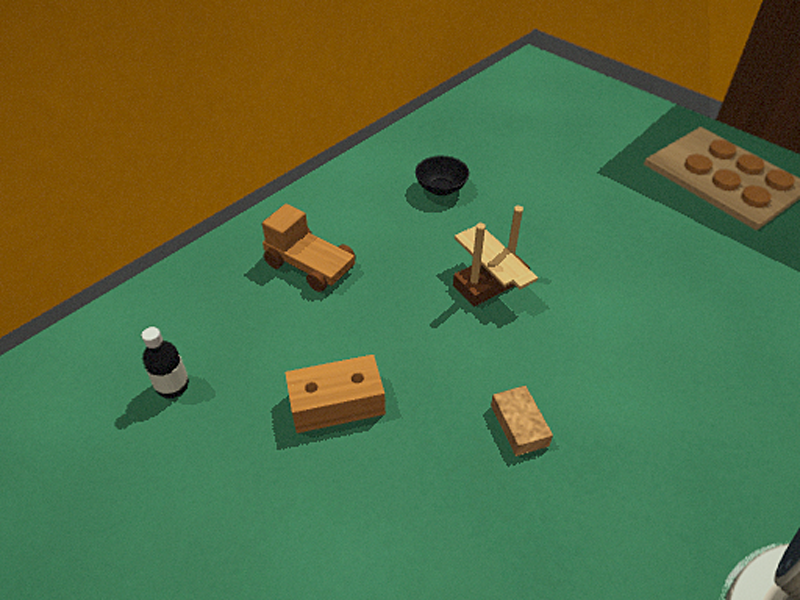

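The top view shows the slip at about (508,333) with its notch at the lower-left, the near end (488,365). The dowel tops are at (492,323) and (536,334), and the holder holes at (292,311) and (323,332). The side view agrees, with the holes at (311,387) and (357,378), the dowel tops at (480,227) and (518,209), and the notch on the right-hand end.

```bash
cat > m.py <<'E'
from h import *
for n in ('top','side'):
    c=load(n);W=cloud(c);x,y,z=W[...,0],W[...,1],W[...,2]
    cv2.imwrite
    # regions by world xy seeded from images
    print(n,'bench z',np.nanmedian(z[(abs(z)<.02)]))
    def reg(u0,v0,u1,v1,zl,zh):
        m=np.zeros(z.shape,bool);m[int(v0/1.5625):int(v1/1.5625),int(u0/1.5625):int(u1/1.5625)]=1
        return W[m&(z>zl)&(z<zh)]
    R={'top':dict(slip=(470,270,550,390),hold=(255,275,360,370)),'side':dict(slip=(440,200,550,310),hold=(270,340,395,440))}[n]
    for nm,zl,zh in(('slip',.047,.061),('hold',.039,.051)):
        P=reg(*R[nm],zl,zh);(cx,cy),s,a=cv2.minAreaRect((P[:,:2]*1000).astype(np.float32))
        print(nm,len(P),np.median(P[:,2]).round(4),(round(cx,1),round(cy,1)),np.round(s,1),round(a,1),'mean',P[:,:2].mean(0).round(4))
    P=reg(*R['slip'],.075,.2)
    _,_,ce=cv2.kmeans((P[:,:2]).astype(np.float32),2,None,(3,50,1e-6),5,cv2.KMEANS_PP_CENTERS)
    print('dowels',len(P),ce.round(4).tolist(),P[:,2].max())
c=load('top');s=load('side')
a=cv2.resize(c['img'][175:255,160:240],(400,400),interpolation=cv2.INTER_CUBIC);b=cv2.resize(c['img'][175:255,285:365],(400,400),interpolation=cv2.INTER_CUBIC)
cv2.imwrite('pics/topc.png',np.hstack([a,b]))
a=cv2.resize(s['img'][220:290,175:255],(400,350),interpolation=cv2.INTER_CUBIC);b=cv2.resize(s['img'][125:195,280:360],(400,350),interpolation=cv2.INTER_CUBIC)
cv2.imwrite('pics/sidec.png',np.hstack([a,b]))
E
python3 m.py
```

```text
top bench z 8.393859372568535e-06
slip 1089 0.0539 (559.2, -162.8) [ 69.  130.1] 70.0 mean [ 0.5592 -0.1667]
hold 1138 0.0452 (567.9, 131.7) [110.5  59.9] 57.3 mean [0.5678 0.1317]
dowels 80 [[0.5649999976158142, -0.13330000638961792], [0.5507000088691711, -0.19509999454021454]] 0.12764340318313283
side bench z -0.0013208290635131625
slip 858 0.0525 (558.4, -164.7) [ 71.9 132. ] 64.6 mean [ 0.5505 -0.1633]
hold 1568 0.0437 (567.5, 131.3) [109.8  63.3] 57.4 mean [0.5661 0.1328]
dowels 225 [[0.5633999705314636, -0.13220000267028809], [0.548799991607666, -0.19429999589920044]] 0.12401906822580455
```

View pics/topc.png

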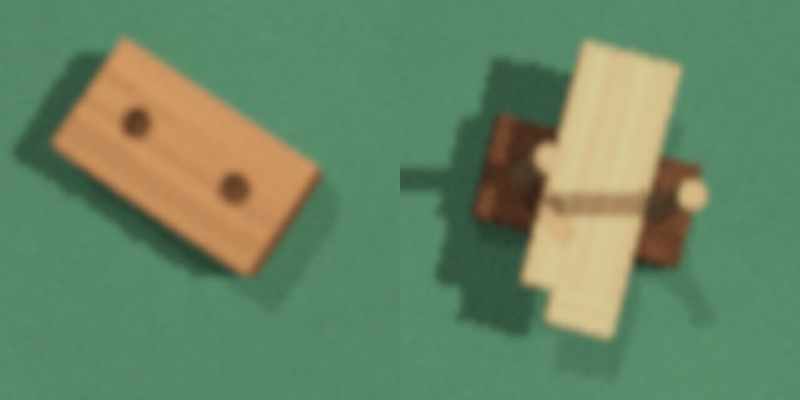

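View pics/sidec.png

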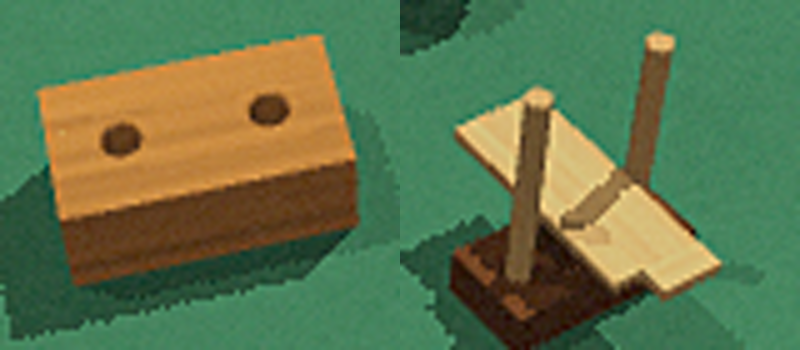

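The top crop shows the holes at (136,123) and (234,188) and the dowel tops at (545,157) and (692,194). The slip corners there are at (585,40), (682,66), (611,340), (545,322) and (521,281), with the notch at lower left. The side crop shows the holes at (121,140) and (269,110), the dowel tops at (538,98) and (659,42), and the slip corners at (455,130), (719,268), (663,298) and (612,290).

```bash
cat > t.py <<'E'
from h import *
def ray(c,u,v):
    p=cv2.undistortPoints(np.array([[[u,v]]],float),c['intrinsics'],np.array([float(c['k1']),0,0,0]))[0,0]
    d=c['pose'][:3,:3]@np.array([p[0],-p[1],-1]);return c['pose'][:3,3],d/np.linalg.norm(d)
def tri(ra,rb):
    A=np.zeros((3,3));b=np.zeros(3)
    for o,d in(ra,rb):
        M=np.eye(3)-np.outer(d,d);A+=M;b+=M@o
    x=np.linalg.solve(A,b);return x,max(np.linalg.norm((np.eye(3)-np.outer(d,d))@(x-o)) for o,d in(ra,rb))
T=load('top');S=load('side')
f=lambda u,o:(u+.5)/5-.5+o
pts=dict(h0=((136,123,160),(121,140,175,220)),h1=((234,188,160),(269,110,175,220)),
 dA=((145,157,285),(138,98,280,125)),dB=((292,194,285),(259,42,280,125)),
 s_farleft=((185,40,285),(55,130,280,125)),s_nearright=((211,340,285),(319,268,280,125)),s_nearleft=((145,322,285),(263,298,280,125)),s_notch=((121,281,285),(212,290,280,125)))
for k,(a,b) in pts.items():
    x,e=tri(ray(T,f(a[0],a[2]),f(a[1],175)),ray(S,f(b[0],b[2]),f(b[1],b[3])))
    print(k,(x*1000).round(1),'err',round(e*1000,2))
o,d=ray(T,f(282,285),f(66,175));print('farright at z54',((o+d*(.054-o[2])/d[2])*1000).round(1))
E
python3 t.py
```

```text
h0 [582.  155.   43.7] err 0.01
h1 [552.2 107.8  43.4] err 0.3
dA [ 565.2 -133.6  123.6] err 0.5
dB [ 550.7 -197.3  122.5] err 0.08
s_farleft [ 626.  -160.5   50.7] err 0.48
s_nearright [ 487.9 -172.7   49.5] err 1.04
s_nearleft [ 495.3 -142.4   49. ] err 0.66
s_notch [ 513.8 -131.2   49.1] err 0.44
farright at z54 [ 614.6 -205.    54. ]
```

```bash
cat >> h.py <<'E'
from scipy.spatial.transform import Rotation as Rn
def down(deg):
    a=np.radians(deg);y=np.array([np.cos(a),np.sin(a),0]);z=np.array([0,0,-1.]);return Rn.from_matrix(np.stack([np.cross(y,z),y,z],1)).as_quat()
def st(m=''):
    s=env.read_state();print(m,round(s['time_s'],2),'p',np.round(s['tcp_pos'],4),'F',np.round(s['wrist_force'],1),'w',round(float(s['gripper_width']),4),'g',np.round(s['grasp_force'],1),'q',np.round(s['joint_positions'],2));return s
A=np.array([.5650,-.1335]);B=np.array([.5507,-.1966]);H0=np.array([.5818,.1550]);H1=np.array([.5520,.1078])
ZG=.100
E
python3 - <<'E'
from h import *
for a in(-13,167):
    print(a,[np.round(env.ik([*p,z],down(b)),2) if env.ik([*p,z],down(b)) is not None else None for p,z,b in((A,.2,a),(B,.1,a),(H0,.22,a-19),(H0,.1,a-19))])
# slip final candidates: closing along slip y; label dir u
for yaw in (166.5,180,150,210):
  u=np.radians(yaw);L=np.array([np.cos(u),np.sin(u),0]);n=np.array([-L[1],L[0],0])
  for s in(1,-1):
    y=s*n;c,sn=np.cos(np.radians(35)),np.sin(np.radians(35));z=-np.array([0,0,1])*c+L*sn
    q=Rn.from_matrix(np.stack([np.cross(y,z),y,z],1)).as_quat()
    for p in([.45,-.15,.25],[.4,-.1,.25],[.4,.0,.28],[.5,-.15,.25]):
        k=env.ik(p,q);print(yaw,s,p,None if k is None else np.round(k,2))
E
```

```text
-13 [array([ 0.04,  0.33,  0.09,  0.  , -1.33,  2.88]), array([-0.08,  0.41, -0.06,  0.  , -1.1 ,  2.99]), array([ 0.52,  0.37,  0.19,  0.  , -1.39,  2.06]), array([ 0.52,  0.44, -0.01,  0.  , -1.12,  2.06])]
167 [array([ 0.04,  0.33,  0.09,  0.  , -1.33, -0.26]), array([-0.08,  0.41, -0.06,  0.  , -1.1 , -0.15]), array([ 0.52,  0.37,  0.19,  0.  , -1.39, -1.08]), array([ 0.52,  0.44, -0.01,  0.  , -1.12, -1.08])]
166.5 1 [0.45, -0.15, 0.25] [-0.07  0.52  0.39 -0.11 -2.04  1.38]
166.5 1 [0.4, -0.1, 0.25] [ 0.01  0.4   0.21 -0.15 -1.98  1.31]
166.5 1 [0.4, 0.0, 0.28] [ 0.18  0.35  0.26 -0.26 -2.04  1.11]
166.5 1 [0.5, -0.15, 0.25] [-0.06  0.62  0.57 -0.12 -2.12  1.37]
166.5 -1 [0.45, -0.15, 0.25] [-0.07  0.52  0.39 -0.11 -2.04 -1.76]
166.5 -1 [0.4, -0.1, 0.25] [ 0.01  0.4   0.21 -0.15 -1.98 -1.84]
166.5 -1 [0.4, 0.0, 0.28] [ 0.18  0.35  0.26 -0.26 -2.04 -2.03]
166.5 -1 [0.5, -0.15, 0.25] [-0.06  0.62  0.57 -0.12 -2.12 -1.77]
180 1 [0.45, -0.15, 0.25] [ 0.01  0.5   0.32 -0.   -2.    1.56]
180 1 [0.4, -0.1, 0.25] [ 0.09  0.39  0.16 -0.06 -1.95  1.47]
180 1 [0.4, 0.0, 0.28] [ 0.26  0.36 
[... 649 characters left out ...]
 -1.99]
150 -1 [0.4, -0.1, 0.25] [-0.09  0.38  0.24 -0.27 -1.97 -2.04]
150 -1 [0.4, 0.0, 0.28] [ 0.08  0.32  0.26 -0.37 -2.   -2.24]
150 -1 [0.5, -0.15, 0.25] [-0.14  0.61  0.6  -0.25 -2.12 -2.02]
210 1 [0.45, -0.15, 0.25] [ 0.16  0.42  0.11  0.21 -1.83  1.93]
210 1 [0.4, -0.1, 0.25] [ 0.27  0.32 -0.02  0.15 -1.83  1.82]
210 1 [0.4, 0.0, 0.28] [ 0.44  0.32  0.1   0.05 -1.96  1.66]
210 1 [0.5, -0.15, 0.25] [ 0.15  0.52  0.26  0.22 -1.88  1.95]
210 -1 [0.45, -0.15, 0.25] [ 0.16  0.42  0.11  0.21 -1.83 -1.21]
210 -1 [0.4, -0.1, 0.25] [ 0.27  0.32 -0.02  0.15 -1.83 -1.32]
210 -1 [0.4, 0.0, 0.28] [ 0.44  0.32  0.1   0.05 -1.96 -1.48]
210 -1 [0.5, -0.15, 0.25] [ 0.15  0.52  0.26  0.22 -1.88 -1.19]
```

Everything is reachable. I'll use a closing yaw of 167 for the dowels and take dowel A first.

Run:
```python
from h import *
q=down(167);q2=down(148)
env.reach([*A,.2],q);env.set_gripper(.05,30)
env.move_straight([*A,ZG],.12);st('at A')
env.set_gripper(0.0,30);env.hold(.2);st('grip')
env.move_straight([*A,.225],.12);st('lift')
env.move_straight([*H0,.225],.25,q2)
env.move_straight([*H0,.155],.12);env.hold(.2);st('over H0')
c=cam('side');t=cam('top')
cv2.imwrite('pics/s1.png',cv2.resize(c['img'][180:280,170:270],(600,600),interpolation=cv2.INTER_CUBIC))
```

```text
at A 4.28 p [ 0.5656 -0.1336  0.1009] F [ 0.1  0.3 -0.5] w 0.0499 g 0.0 q [ 0.04  0.4  -0.07  0.   -1.09 -0.26]
grip 4.9 p [ 0.5653 -0.1336  0.1006] F [-0.4  0.5  4.4] w 0.0109 g 29.4 q [ 0.04  0.4  -0.07  0.   -1.09 -0.26]
lift 6.09 p [ 0.5645 -0.1334  0.2239] F [-0.1 -1.2  0. ] w 0.0114 g 29.3 q [ 0.04  0.32  0.14 -0.   -1.39 -0.26]
over H0 8.33 p [0.5823 0.1552 0.156 ] F [-0.4  1.1 -0.2] w 0.011 g 29.3 q [ 0.52  0.4   0.07  0.   -1.24 -1.08]
```

View pics/s1.png

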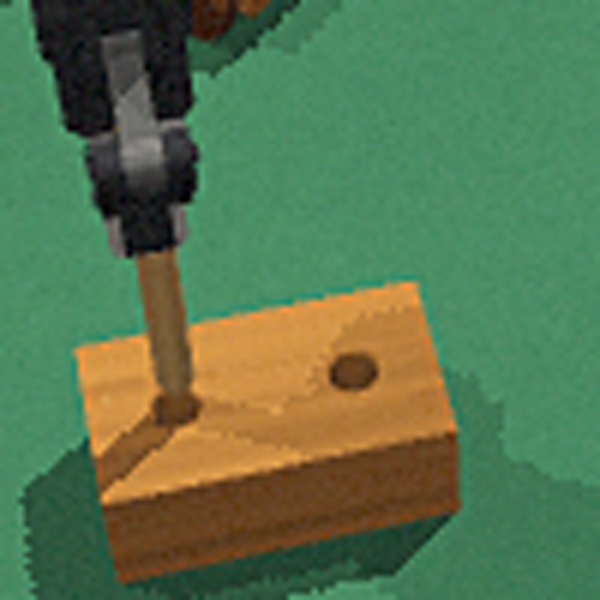

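The picture shows the foot centred at about (175,388) and the hole at about (177,409). I'll project both at their expected heights.

```bash
cat >> h.py <<'E'
def at(c,u,v,z):
    p=cv2.undistortPoints(np.array([[[u,v]]],float),c['intrinsics'],np.array([float(c['k1']),0,0,0]))[0,0]
    d=c['pose'][:3,:3]@np.array([p[0],-p[1],-1]);o=c['pose'][:3,3];return o+d*(z-o[2])/d[2]
E
python3 - <<'E'
from h import *
c=load('side');f=lambda u,v:((u+.5)/6-.5+170,(v+.5)/6-.5+180)
print('foot',at(c,*f(175,388),.060).round(4),'hole',at(c,*f(177,409),.045).round(4))
print('dowel up at pads edge',at(c,*f(157,252),.13).round(4))
E
```

```text
foot [0.5779 0.1567 0.06  ] hole [0.5806 0.1554 0.045 ]
dowel up at pads edge [0.5745 0.1575 0.13  ]
```

```bash
cat >> h.py <<'E'
def axis(c,box,zl,zh):
    """fit the dowel axis (r 6 mm) to depth points in crop box u0,v0,u1,v1"""
    from scipy.optimize import least_squares
    W=cloud(c)[box[1]:box[3],box[0]:box[2]].reshape(-1,3);P=W[(W[:,2]>zl)&(W[:,2]<zh)]
    P=P[np.linalg.norm(P[:,:2]-np.median(P[:,:2],0),axis=1)<.02]
    m=P.mean(0)
    h=m[:2]-c['pose'][:2,3];h/=np.linalg.norm(h)
    def r(v):
        d=np.array([v[2],v[3],1]);d/=np.linalg.norm(d);e=P-np.array([v[0],v[1],m[2]]);e=e-np.outer(e@d,d);return np.linalg.norm(e,axis=1)-.006
    s=least_squares(r,[*(m[:2]+h*.005),0,0],loss='soft_l1',f_scale=.001)
    g=lambda z:s.x[:2]+s.x[2:]*(z-m[2])
    return g,s,len(P),P[:,2].min()
E
python3 - <<'E'
from h import *
c=load('side')
g,s,n,zm=axis(c,(190,222,208,248),.066,.125)
print(n,zm,np.sqrt(np.mean(s.fun**2)),s.x,'foot',g(.06),'at tcp',g(.156))
W=cloud(c);P=W[225:275,180:250].reshape(-1,3);P=P[(P[:,2]>.038)&(P[:,2]<.05)]
b=cv2.minAreaRect((P[:,:2]*1000).astype(np.float32));print(b,np.median(P[:,2]))
E
```

```text
140 0.06603740669640168 0.0006348831669612313 [ 0.58133705  0.15355662 -0.00202817  0.00198039] foot [0.58140933 0.15348604] at tcp [0.58121463 0.15367616]
((567.431640625, 131.29701232910156), (109.87554931640625, 63.041419982910156), 57.23975372314453) 0.043631506577931245
```

The depth fit shows the dowel vertical, with its foot within about 1 mm of the hole axis. I'll lower it in steps while watching the force.

```bash
cat >> h.py <<'E'
def lower(xy,z0,z1,step=.006,fmax=6):
    b=np.array(env.read_state()['wrist_force'])
    z=z0
    while z>z1:
        z=max(z1,z-step);env.move_straight([*xy,z],.05)
        f=np.array(env.read_state()['wrist_force'])-b
        if abs(f[2])>fmax: break
    s=st('low');print('dF',f.round(1));return s
E
python3 - <<'E'
from h import *
xy=H0+[0,.0004]
lower(xy,.155,.1065)
E
```

```text
low 10.82 p [0.582  0.1555 0.1066] F [ 3.2  0.4 -0.2] w 0.0108 g 29.4 q [ 0.52  0.43 -0.    0.   -1.13 -1.08]
dF [2.3 1.2 0.6]
```

Run:
```python
from h import *
q=down(167);q2=down(148)
env.set_gripper(.045,30);env.hold(.2)
env.move_straight([.582,.1554,.2],.15)
t=cam('top')
env.move_straight([*B,.2],.3,q);s=cam('side')
W=cloud(s);P=W[190:260,160:260].reshape(-1,3);P=P[(P[:,2]>.06)&(P[:,2]<.15)];print('A in holder: top z',P[:,2].max(),P[:,:2].mean(0),len(P))
# recheck B
P=W[125:175,320:345].reshape(-1,3);P=P[(P[:,2]>.07)&(P[:,2]<.135)&(abs(P[:,1]+.195)<.02)];print('B',len(P),P.mean(0),P[:,2].max())
env.move_straight([*B,ZG],.12)
env.set_gripper(0.0,30);env.hold(.2);st('grip')
env.move_straight([*B,.225],.12);st('lift')
env.move_straight([*H1,.225],.25,q2)
env.move_straight([*H1,.155],.12);env.hold(.2);st('over H1')
c=cam('side')
cv2.imwrite('pics/s2.png',cv2.resize(c['img'][170:270,170:270],(600,600),interpolation=cv2.INTER_CUBIC))
```

```text
A in holder: top z 0.1306865073029574 [0.57807279 0.15653398] 189
B 119 [ 0.54878903 -0.19423429  0.09991066] 0.1242454603840002
grip 15.22 p [ 0.5511 -0.1968  0.1007] F [0.5 0.4 4.9] w 0.0113 g 29.5 q [-0.08  0.41 -0.06  0.   -1.1  -0.15]
lift 16.41 p [ 0.5502 -0.1964  0.224 ] F [-0.2 -0.2  0.4] w 0.0115 g 29.3 q [-0.08  0.33  0.15 -0.   -1.39 -0.15]
over H1 18.71 p [0.5525 0.1079 0.1559] F [-0.3 -0.1  0.3] w 0.0112 g 29.3 q [ 0.47  0.32 -0.04  0.   -1.21 -1.03]
```

View pics/s2.png

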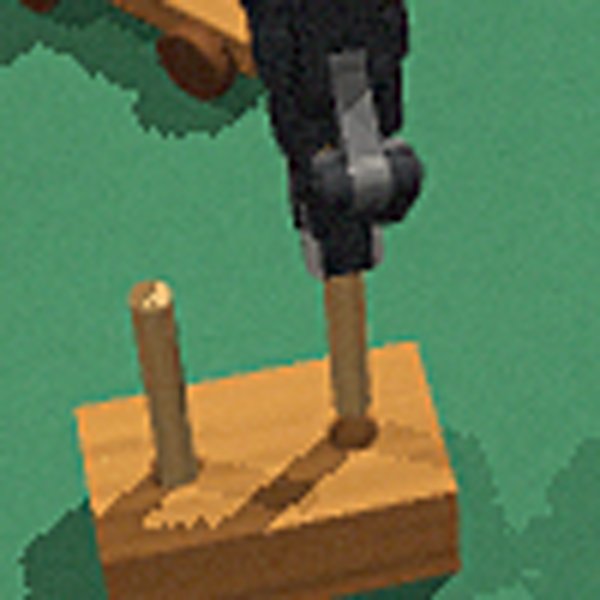

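Dowel A is seated, with its top at about 0.130. Dowel B's foot at (350,412) hangs over the hole at (354,432), the same relation as before, so I'll lower it.

Run:
```python
from h import *
s=lower(H1+[0,.0003],.155,.1065)
if s['tcp_pos'][2]<.112:
    env.set_gripper(.045,30);env.hold(.2)
    env.move_straight([*H1,.2],.15);env.move_straight([.5,-.02,.3],.3)
    for n,b in(('side',(160,190,260,270)),('top',(160,165,245,255))):
        c=cam(n);W=cloud(c)[b[1]:b[3],b[0]:b[2]].reshape(-1,3);P=W[(W[:,2]>.07)&(W[:,2]<.2)]
        _,l,ce=cv2.kmeans(P[:,:2].astype(np.float32),2,None,(3,50,1e-6),5,cv2.KMEANS_PP_CENTERS)
        print(n,[(ce[i].round(4),round(P[l[:,0]==i,2].max(),4),(l==i).sum()) for i in(0,1)])
    t=load('top');W=cloud(t)
    P=W[165:260,285:370].reshape(-1,3);P=P[(P[:,2]>.047)&(P[:,2]<.061)]
    r=cv2.minAreaRect((P[:,:2]*1000).astype(np.float32));print(len(P),r,P.mean(0))
    cv2.imwrite('pics/t3.png',cv2.resize(t['img'][165:265,160:360],(800,400),interpolation=cv2.INTER_CUBIC))
```

```text
low 21.14 p [0.552  0.1081 0.1067] F [-0.7 -0.6  2.9] w 0.011 g 29.5 q [ 0.47  0.36 -0.12  0.   -1.09 -1.03]
dF [ 0.1 -0.9  3.4]
side [(array([0.5483, 0.1097], dtype=float32), np.float64(0.1308), np.int64(165)), (array([0.5783, 0.1565], dtype=float32), np.float64(0.13), np.int64(165))]
top [(array([0.5809, 0.1507], dtype=float32), np.float64(0.1323), np.int64(29)), (array([0.5801, 0.1568], dtype=float32), np.float64(0.1326), np.int64(21))]
1013 ((557.6817016601562, -165.65792846679688), (46.296363830566406, 130.1142120361328), 75.84166717529297) [ 0.56174773 -0.16842838  0.05395597]
```

View pics/t3.png

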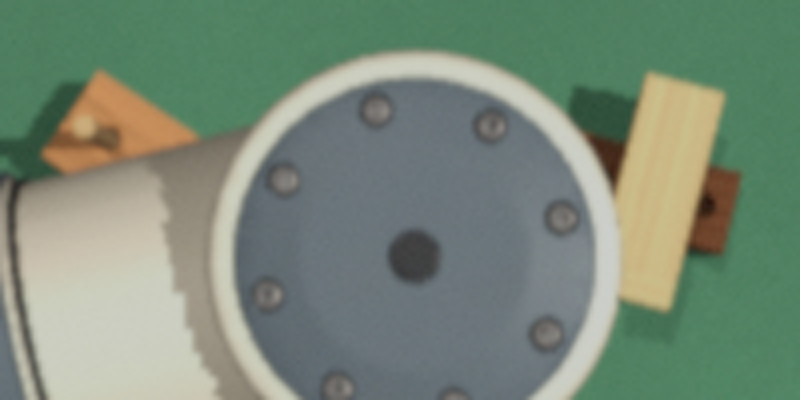

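The side view confirms both dowels are seated, with tops at 0.130 and 0.131. The top view shows the slip undisturbed at (668,190), and the fitted rectangle is 46 x 130 mm. Next I'll grip the plain (far) half.

Run:
```python
from h import *
u=np.radians(165.84);L=np.array([np.cos(u),np.sin(u),0]);n=np.array([-L[1],L[0],0])
G=np.array([.5577,-.1657,0])-.040*L
def tilt(d,s):
    y=s*n;a=np.radians(d);z=np.array([0,0,-np.cos(a)])+L*np.sin(a);return Rn.from_matrix(np.stack([np.cross(y,z),y,z],1)).as_quat()
s=min((1,-1),key=lambda s:abs(env.ik([*G[:2],.2],tilt(0,s))[5]))
q0=tilt(0,s)
env.set_gripper(.072);env.reach([*G[:2],.2],q0)
env.move_straight([*G[:2],.047],.1);env.hold(.2);st('at slip')
env.set_gripper(.0,50);env.hold(.3);st('grip')
env.move_straight([*G[:2],.15],.08);st('lift')
e=np.array([.48,-.146,.215])
env.move_straight(e,.08,tilt(35,s));env.hold(.5);st('tilt')
c=cam('side');cam('top')
cv2.imwrite('pics/s4.png',cv2.resize(c['img'][50:250,230:430],(600,600),interpolation=cv2.INTER_CUBIC))
```

```text
at slip 27.52 p [ 0.5967 -0.1755  0.0474] F [-0.7 -0.1 -0.1] w 0.072 g 0.0 q [-0.04  0.52 -0.02  0.   -1.02  1.36]
grip 28.17 p [ 0.5965 -0.1755  0.0472] F [-1.5  0.5  1.8] w 0.045 g 50.6 q [-0.04  0.52 -0.02  0.   -1.02  1.36]
lift 29.61 p [ 0.5961 -0.1754  0.1493] F [ 0.   0.3 -0.2] w 0.045 g 50.9 q [-0.04  0.44  0.12 -0.   -1.25  1.36]
tilt 31.97 p [ 0.48  -0.146  0.215] F [-0.  -0.5 -0. ] w 0.0451 g 50.9 q [-0.06  0.59  0.42 -0.12 -2.    1.37]
```

View pics/s4.png

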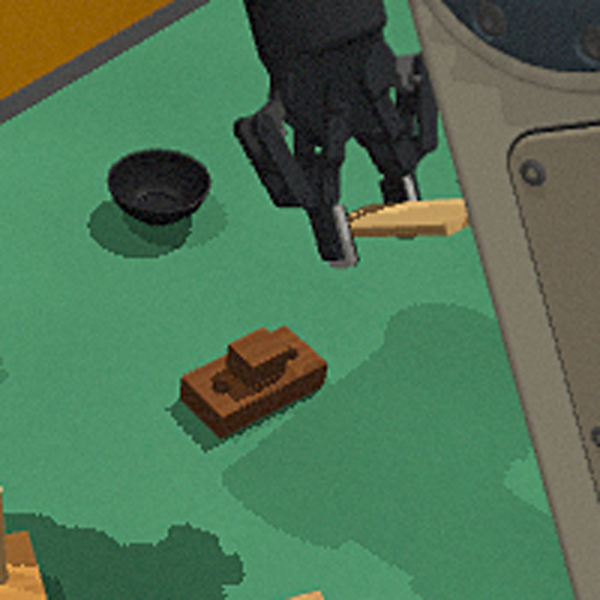

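Run:
```python
from h import *
u=np.radians(165.84);L=np.array([np.cos(u),np.sin(u),0])
for n in('side','top'):
    c=load(n);W=cloud(c);hsv=cv2.cvtColor(c['img'],cv2.COLOR_BGR2HSV)
    d=W-np.array([.48,-.146,.215]);l=d@L;m=(np.abs(d@np.array([-L[1],L[0],0]))<.03)&(l>.005)&(l<.12)&(d[...,2]>-.03)&(d[...,2]<.12)&(hsv[...,1]>70)&(hsv[...,2]>100)&(hsv[...,0]<30)
    v,uu=np.where(m);print(n,m.sum())
    if m.sum()>30:
        P=W[m];print('px',uu.min(),uu.max(),v.min(),v.max(),'l',l[m].min(),l[m].max(),'slope vs l deg',np.degrees(np.arctan(cv2.fitLine(np.stack([l[m],d[m][:,2]],1).astype(np.float32),cv2.DIST_HUBER,0,.01,.01)[1,0]/cv2.fitLine(np.stack([l[m],d[m][:,2]],1).astype(np.float32),cv2.DIST_HUBER,0,.01,.01)[0,0])))
        ctr=P.mean(0);nrm=np.linalg.svd(P-ctr)[2][2];nrm*=np.sign(nrm[2]);print('normal tilt',np.degrees(np.arccos(nrm[2])),nrm,ctr, 'ideal n', (-L*np.sin(.611)+[0,0,np.cos(.611)]))
```

```text
side 328
px 346 386 116 128 l 0.0050297366825386835 0.07402460577081423 slope vs l deg 35.559063
normal tilt 34.92113886152005 [ 0.56513354 -0.09122103  0.81994073] [ 0.443642   -0.12866634  0.24818851] ideal n [ 0.55625613 -0.14034131  0.81907474]
top 1048
px 308 337 246 296 l 0.005110736607689229 0.08620554476355 slope vs l deg 34.717606
normal tilt 34.745194724538905 [ 0.55044917 -0.14772767  0.82169474] [ 0.43599176 -0.13625581  0.2541539 ] ideal n [ 0.55625613 -0.14034131  0.81907474]
```

Both cameras put the lean at about 35° (34.7 to 34.9). The whole slip is clear in the top view and the wrist force is steady.

Run:
```python
from h import *
env.hold(.5);st();print(env.sign_off())
```

```text
32.57 p [ 0.48  -0.146  0.215] F [-0.9 -0.8 -1.2] w 0.045 g 50.9 q [-0.06  0.59  0.42 -0.12 -2.    1.37]
the job is handed in; nothing more can be done
None
```

Job handed in at 32.6 s: both dowels are fully down in the holder, and the slip is held still by its plain half, face up, about 20 cm above the bench, with the notched end leaning up at about 35° (measured 34.7–35.6°).

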